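# Put the desk lamp's battery pack on charge

### The arm

A 6-joint arm with a two-finger parallel gripper is mounted at the origin on the work surface. World frame = base frame: x ahead of the robot, y to its left, z up, the work surface at z = 0. Lengths are in m, angles in rad, forces in N, time in s.
With the tool pointing down it reaches from about 0.25 to 0.725 m from the base axis. Payload 9.7 kg.
Tool frame: the origin (TCP) lies between the finger pads; the fingertips stand 11 mm ahead of it and the grasp point (between the pads) lies 8 mm behind it (arm.tips_ahead is the distance from the TCP to the fingertips, in m); z points along the fingers, y is the line along which they close (so a half turn about z gives the same grasp; the last joint's range is limited). The gripper opens to 85 mm and grips with 20 to 120 N. Pads are 22 mm wide; open, the fingers measure 114 mm over their backs; the gripper's body (76 mm by 85 mm) begins 54 mm behind the grasp point. The pads swing forward as they close: fully open they stand 13 mm farther back than shut.
Start: joints at [1.298, 0.087, 0.176, 1.66, 0, 1.571], TCP at [0.148, 0.53, 0.242] pointing down, gripper open.
Joint ranges: [-3.13, 3.13], [-0.85, 1.81], [-1.15, 1.24], [-2.2, 2.28], [-1.44, 1.52], [-3.14, 3.14]. Speed limits (rad/s): [2.22, 2.22, 2.57, 3.14, 3.14, 3.14].

### API

Orientations are given as a 3x3 rotation matrix whose columns are the frame's x, y, z axes.
In Python, from station import arm gives the robot as it stands. Calls block until the motion is done:
- arm.reach(position, orientation): joint-space move of the TCP to a pose.
- arm.movel(position, max_speed=0.15, rot=None): straight line of the TCP; rot=None keeps the orientation; max_speed is the mean speed in m/s.
- arm.goto_joints(angles): joint-space move.
- arm.let_go() and arm.close(): open the fingers fully, or close them until they stop; the grip force is fixed at half the most.
- arm.hold(seconds).
- arm.ik(position, orientation): joint angles nearest the present ones, or None.
- arm.camera(name): name is "scene" or "top" or "wrist"; returns the picture (384x512x3 uint8, red, green, blue); there is no depth.
- arm.camera_info(name): a dict with "fx", "fy", "cx", "cy" (pixels), "eye" and "attitude" of the camera in the world; the wrist camera has in their place "T_tool_cam" (4x4, takes a point from camera to tool coordinates, whose origin is the TCP and whose axes are the flange's). Camera axes: x right, y up, looking along -z (the intrinsics and any distortion apply to the point x, -y, -z); pixel columns grow to the right and rows downward; lengths in m; the calibration is good to about 2 mm. A picture is of the moment at which its call begins: read the wrist's pose just before it. camera_info takes no time and is no camera call.
A pose or a line that the arm cannot do raises arm.MotionError and nothing moves.
- arm.finish_job(): hands the job in; it is judged then, once.
Readings, each from a call of its own:
- arm.get_time_s(): time.
- arm.get_joints(): joint angles.
- arm.get_qvel(): joint speeds.
- arm.get_joint_efforts(): joint torques, N m.
- arm.get_tool_pos(): TCP position.
- arm.get_tcp_rot(): TCP orientation.
- arm.get_contact_force(): force on the tool from outside, world axes, zero at the start.
- arm.get_ft_torque(): the same for the moment, N m.
- arm.get_gripper_width(): finger opening in m.
- arm.get_grip_force(): force on a finger pad.
Only numpy, scipy, OpenCV 4.12 (cv2) and the standard library are available. Lean on these libraries where they do the work, as an engineer would, in place of code of your own. Each camera call takes 0.05 s, during which the arm holds its last target. There are 200 camera calls.

### The job

The desk lamp's battery pack is clipped into the lamp's foot: squeeze the release button on its side and, keeping it held in, pull the pack straight up out of the socket. Stand the pack upright, as it stood in the lamp, in the bay of the charger (fold the charger's clamp well back first if it is in the way), then close the clamp fully over it so that the pack is driven home on the contacts and stays there. Leave all the other things on the desk standing where they are.

Things in the scene. Friction and masses are not known exactly. Their poses are not given: they have to be found in the camera images.
- lamp: White LED desk lamp, fixed to the desk; origin on the desk under the centre of its battery socket. Foot 20 mm high, from x = -50 to +120 and y = -60 to +60 mm. Behind the socket a stem stands at x = +102, y = -42 mm; its light bar leans back from there (+x) up to 440 mm; the space straight over the socket is free.
- lamp_socket (a point): Middle of the lamp socket's mouth, 44 mm above the desk. The socket is a collar of walls from 20 to 44 mm above the desk, outside 57 mm (lamp x) by 49 mm (lamp y, -21.5 to +27.5); the keeper that latches the pack is on its +y side.
- pack: Black battery pack, an upright block 44 (x) x 30 (y) x 78 (z) mm, 0.11 to 0.19 kg; origin at the centre of its underside, z up. It starts in the lamp's socket, underside 20 mm above the desk, axes parallel to the lamp's, 1.5 mm of play sideways, 1 mm upwards. It cannot be pulled out unless its button is held in; then it comes straight up.
- pack_tooth (a point): Latch tooth of the button, 12 mm wide (x), 6 mm tall, sticking 5 mm out of the pack's +y face 15 mm above the pack's underside; moves in and out with the button. This point is the middle of its outer face.
- release (a joint): The pack's release button: ribbed grey pad 24 mm wide (x), 28 mm tall, on the pack's +y face, standing 8 mm proud. 0 = out, 0.0065 m = fully in; sprung, 3 to 7 N; the latch is free from 0.005. Gripping the pack between button and opposite (-y) face, from above, presses it: it measures 38 mm there with the button out, 31.5 mm with it in.
- button_face (a point): Centre of the button's outer face, 54 mm above the pack's underside, to the +y side of the pack's axis; moves with the button.
- charger: Grey battery charger fixed to the desk; origin on the desk under the centre of its bay. Foot 125 (x, -60 to +65) x 84 (y) x 12 mm. Corner posts and front (-x) wall of the bay, 6 mm thick, reach 46 mm above the desk. Behind the bay (+x, from 25 to 40 mm) a tower 40 mm wide, 96 mm tall, carries the clamp's hinge.
- bay_floor (a point): Middle of the charger bay's floor, which carries the pack. The bay is 50 mm (charger x) by 35 mm (y) inside, the pack's long side along x, either way round; y sides are open over the middle 22 mm, where the pack's tooth goes. The sprung floor stands 26 mm above the desk and there holds the pack's weight; 3 to 7 N push it down 6 mm to 20 mm: home, pack top at 98 mm.
- clamp (a joint): The charger's hinged clamp: a grey plate 76 mm long, 36 mm wide, 7 mm thick. 0 = closed, level over the bay; positive = open, rad (1.57 upright, limit 2.7 leaning back to +x). Starts anywhere from 1.2 to 2.5; below about 2.2 it is in the way of a gripper over the bay. Stiff hinge, stays where left: 5 N near the tip moves it, 10 N for the last bit against the sprung floor.
- clamp_hinge (a point): Hinge axis of the clamp, 42 mm behind (+x of the charger) the bay's centre and 103 mm above the desk; it runs along the charger's y. Its frame turns with the clamp: -x points from hinge to tip, z is the normal of the outer face (the top when closed), which lies 7 mm along z.
- clamp_tip (a point): Middle of the clamp's free end, 76 mm from the hinge, 3.5 mm below its outer face. A round pad under the plate, 42 mm from the hinge and reaching 5 mm below the plate, presses the middle of the pack's top.
- bottle: Bystander: steel water bottle, 64 mm across, 200 mm tall, standing between lamp and charger; origin under its centre. Do not disturb.
- glue: Bystander: white glue stick, 28 mm across, 92 mm tall, standing; origin under its centre.
- eraser: Bystander: white eraser, 45 x 22 x 12 mm, lying; origin under its centre.
- pen: Bystander: blue ball pen, 135 mm long, 10 mm thick, lying along its x; origin under its centre.
- mouse: Bystander: black computer mouse, 105 x 60 x 33 mm; origin under its centre.
- pencil_case: Bystander: grey pencil case, 75 (x) x 190 (y) x 55 mm; origin under its centre.
- mug: Bystander: white mug, 80 mm across, 92 mm tall, handle at its +y; origin under its centre.
- stapler: Bystander: black stapler, 130 (x) x 36 x 45 mm tall; origin under its centre.

How it is judged:
On the way, in this order (a step that is already met when the one before it is completed fails the run):
1. the release button is held in while the pack is still in the lamp's socket (value of joint release above 0.005 m and z of pack in the frame of lamp below 0.026 m), for 0.1 s.
2. the pack is out of the lamp's socket (z of pack in the frame of lamp above 0.05 m), for 0.1 s.
3. the pack stands upright in the charger's bay with the clamp still open (horizontal distance between pack and charger below 0.008 m and z of pack in the frame of charger below 0.03 m and angle between pack's own z axis and vertical below 0.12 rad and value of joint clamp above 0.8 rad), for 0.1 s.
4. the clamp is closed on the pack (value of joint clamp below 0.06 rad and z of pack in the frame of charger below 0.0225 m), for 0.1 s.
At the end, for the whole second after the job is handed in: The pack stands upright in the charger's bay (within 8 mm of its centre, 0.2 rad of its direction and 0.1 rad of upright), driven down to within 2.5 mm of its home height of 20 mm above the desk, and at rest; the clamp is closed over it (within 0.06 rad of level) (all of step 4 and horizontal distance between pack and charger below 0.008 m and angle between the x axis of pack and the x axis of charger, either way round below 0.2 rad and angle between pack's own z axis and vertical below 0.1 rad and linear speed of pack below 0.02 m/s); the robot touches nothing.
It fails at once if another thing on the desk is pushed more than 30 mm from its place or knocked over (distance of any of bottle, glue, eraser, pen, mouse, pencil_case, mug, stapler from where it was at the start of the episode above 0.03 m or angle between any of bottle, glue, mug's own z axis and vertical above 0.5 rad).
It also fails if it takes over 64 s, if anything falls off the work surface, if the arm or the gripper's body presses on something with over 40 N, if the wrist force passes 120 N, or if a joint passes its speed limit or range.

## Working session

There is one attempt and no reset: what is moved stays moved. The work goes in short steps, each a Python script; the robot and the scene stay as the last script left them, time stands still between calls to the robot, and variables do not carry over. Pictures are saved under pics/ and viewed, at most 10 in all, crops included, and the job is handed in when it is done.

```bash
mkdir -p pics; ls; python3 - <<'E'
from station import arm
import cv2, numpy as np
np.set_printoptions(precision=4,suppress=True)
for n in("scene","top"):
    cv2.imwrite(f"pics/{n}0.png",cv2.resize(arm.camera(n)[:,:,::-1],(800,600),interpolation=cv2.INTER_CUBIC))
for n in("scene","top","wrist"): print(n,arm.camera_info(n))
print(arm.get_tcp_rot(),arm.get_tool_pos(),arm.get_time_s())
E
```

```text
pics
scene {'fx': 497.0513125975786, 'fy': 497.0513125975786, 'cx': 247.8403023817876, 'cy': 189.54386654205163, 'eye': array([ 1.0991, -0.8022,  1.1836]), 'attitude': array([[ 0.8486, -0.3837,  0.3643],
       [ 0.5287,  0.6395, -0.5581],
       [-0.0189,  0.6662,  0.7456]])}
top {'fx': 402.93561246965623, 'fy': 402.93561246965623, 'cx': 251.4043177274166, 'cy': 190.46525795094172, 'eye': array([0.4923, 0.0146, 1.4053]), 'attitude': array([[-0.0013,  0.9979, -0.0651],
       [-0.9999, -0.0002,  0.0168],
       [ 0.0167,  0.0652,  0.9977]])}
wrist {'fx': 269.75687871776427, 'fy': 269.75687871776427, 'cx': 256.2158888887396, 'cy': 197.0156703277152, 'T_tool_cam': array([[ 0.0006,  0.954 ,  0.2998,  0.0767],
       [ 1.    , -0.0005, -0.0003, -0.0004],
       [-0.0001,  0.2998, -0.954 , -0.1314],
       [ 0.    ,  0.    ,  0.    ,  1.    ]])}
[[-0.963   0.2694 -0.0003]
 [ 0.2694  0.963  -0.0011]
 [-0.     -0.0012 -1.    ]] [0.1481 0.5295 0.2417] 0.1
```

View pics/scene0.png

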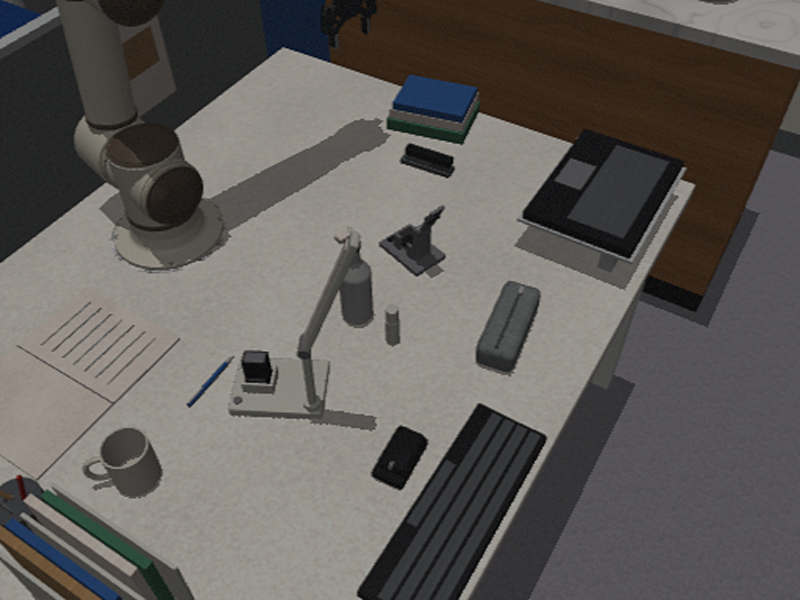

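View pics/top0.png

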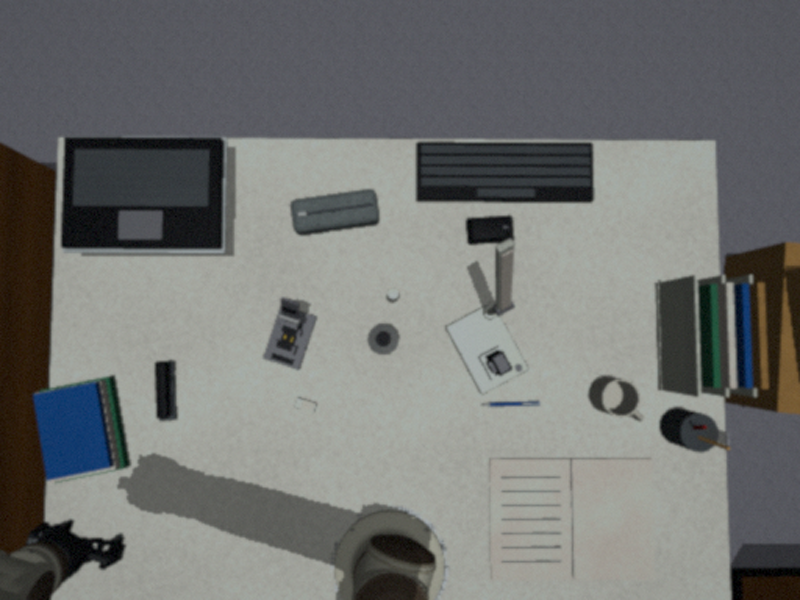

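```bash
cat > h.py <<'E'
from station import arm
import cv2, numpy as np
from scipy.optimize import least_squares
np.set_printoptions(precision=4,suppress=True)
def cam(n):
    i=arm.camera_info(n)
    if n=="wrist":
        T=np.eye(4);T[:3,:3]=arm.get_tcp_rot();T[:3,3]=arm.get_tool_pos();T=T@i["T_tool_cam"]
    else:
        T=np.eye(4);T[:3,:3]=i["attitude"];T[:3,3]=i["eye"]
    return T,(i["fx"],i["fy"],i["cx"],i["cy"])
def plane(c,uv,z):
    T,(fx,fy,cx,cy)=c
    d=T[:3,:3]@np.array([(uv[0]-cx)/fx,-(uv[1]-cy)/fy,-1])
    return T[:3,3]+d*(z-T[2,3])/d[2]
def proj(c,P):
    T,(fx,fy,cx,cy)=c
    p=(np.atleast_2d(P)-T[:3,3])@T[:3,:3]
    return np.c_[cx-fx*p[:,0]/p[:,2],cy+fy*p[:,1]/p[:,2]]
def world(s,P):
    c,n=np.cos(s[2]),np.sin(s[2]); P=np.atleast_2d(P)
    return np.c_[s[0]+c*P[:,0]-n*P[:,1],s[1]+n*P[:,0]+c*P[:,1],P[:,2]]
def R(yaw):  # tool down, tool x=-obj x, tool y=obj y
    c,s=np.cos(yaw),np.sin(yaw); return np.array([[-c,-s,0],[-s,c,0],[0,0,-1.]])
def shot(n,f,box=None):
    c=cam(n); im=arm.camera(n)[:,:,::-1]
    np.savez("pics/"+f+".npz",T=c[0],k=c[1]); cv2.imwrite("pics/raw_"+f+".png",im)
    cv2.imwrite("pics/"+f+".png",cv2.resize(im,(800,600),interpolation=cv2.INTER_CUBIC))
def load(f):
    d=np.load("pics/"+f+".npz"); return d["T"],tuple(d["k"])
def fit(obs,s0):  # obs: list of (cam, P(3), uv)
    g=lambda s:np.concatenate([(proj(c,world(s,P))[0]-uv) for c,P,uv in obs])
    r=least_squares(g,s0,loss="soft_l1"); return r.x,r.fun.reshape(-1,2)
E
python3 - <<'E'
from h import *
c=cam("top");S=1.5625
L=[((446,327),(120,60)),((528,368),(-50,-60)),((482,392),(-50,60))]
C=[((264,360),(-60,42)),((300,368),(-60,-42)),((316,315),(65,-42))]
f=lambda A,z,s0:fit([(c,np.array([p[0],p[1],z])/1000,np.array(u)/S) for u,p in A],s0)
l,r=f(L,20,[.45,-.2,.5]);print(l,r.ravel()); ch,r2=f(C,12,[.5,.2,-.3]);print(ch,r2.ravel())
for n,s in(("ch",ch),("lamp",l)):
    p=world(s,[-0.03,0,.27])[0]
    arm.reach(p,R(s[2])); shot("wrist","w_"+n); print(arm.get_tool_pos(),arm.get_time_s())
E
```

```text
[ 0.4438 -0.2326  0.4907] [-0.7549 -1.0127  1.0244 -0.0833 -0.1118  1.2422]
[ 0.4942  0.2189 -0.2646] [-0.2319 -0.3734  0.3539  0.8911 -0.1083 -0.3381]
[0.4649 0.2276 0.2699] 1.7667
[ 0.4178 -0.2461  0.27  ] 3.55
```

View pics/w_ch.png

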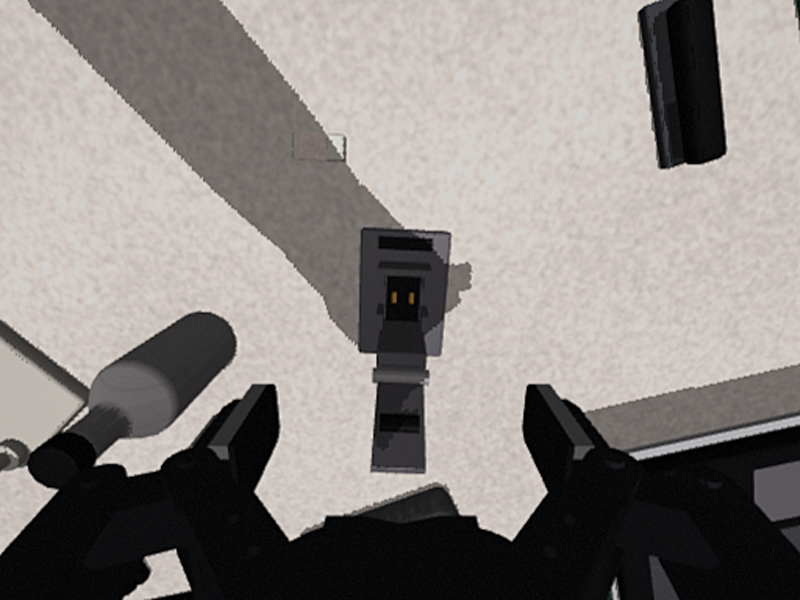

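View pics/w_lamp.png

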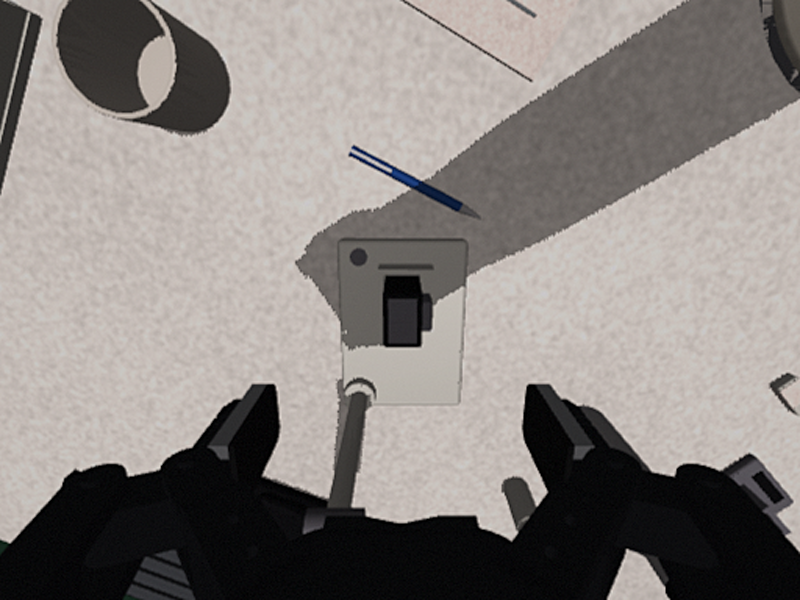

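```bash
python3 - <<'E'
from h import *
S=1.5625
c=load("w_lamp");
f=lambda c,A,s0:fit([(c,np.array(p)/1000,np.array(u)/S) for u,p in A],s0)
L=[((339,239),(-50,-60,20)),((467,240),(-50,60,20)),((460,404),(120,60,20))]
l,r=f(c,L,[.44,-.23,.49]);print("lamp",l,r.ravel())
P=[((386,292),(-22,-15,98)),((420,292),(-22,15,98)),((385,346),(22,-15,98)),((421,346),(22,15,98))]
p,r=f(c,P,[.44,-.23,.49]);print("pack",p,r.ravel())
print("pack pred px from lamp",(proj(c,world(l,np.array([q for _,q in P]+[(-22,-15,50),(-22,15,50)])/1000))*S))
c=load("w_ch")
C=[((362,229),(-60,-42,12)),((450,233),(-60,42,12)),((359,352),(65,-42,12)),((441,355),(65,42,12))]
s,r=f(c,C,[.494,.219,-.26]);print("ch",s,r.ravel())
for th in np.arange(1.4,2.7,.1):
    t=np.array([42-76*np.cos(th),0,103+76*np.sin(th)])/1000
    print(round(th,2),proj(c,world(s,[t+[0,-.018,0],t+[0,.018,0]])).ravel()*S)
print("hinge",proj(c,world(s,[.042,0,.103]))*S)
E
```

```text
lamp [ 0.4416 -0.2316  0.4879] [-1.9472 -0.1207  1.2508 -0.4297  0.1245  1.2035]
pack [ 0.4414 -0.2313  0.4922] [-1.9503 -0.1891  2.0411 -0.2008 -0.8461  0.2438  0.8273  0.2325]
pack pred px from lamp [[382.6686 291.7558]
 [422.9007 291.9056]
 [383.1601 346.4278]
 [421.7706 346.5651]
 [384.9076 276.9435]
 [420.0237 277.0759]]
ch [ 0.4952  0.2218 -0.3088] [-1.0896 -0.8298  1.2699 -0.6818 -0.5463  1.0543  0.4759  1.3816]
1.4 [372.6946 411.5145 432.3518 413.908 ]
1.5 [372.2758 423.2766 431.611  425.6342]
1.6 [371.939  434.2592 430.7864 436.5761]
1.7 [371.6884 444.281  429.8951 446.5535]
1.8 [371.5256 453.1944 428.9551 455.4197]
1.9 [371.45   460.8891 427.9846 463.0654]
2.0 [371.4589 467.2924 427.0011 469.4188]
2.1 [371.5477 472.368  426.0211 474.4444]
2.2 [371.7107 476.1129 425.0594 478.1399]
2.3 [371.9408 478.5527 424.1291 480.5314]
2.4 [372.2307 479.7366 423.241  481.6687]
2.5 [372.5726 479.7318 422.4041 481.6193]
2.6 [372.9587 478.6188 421.6253 480.464 ]
2.7 [373.3816 476.4862 420.9097 478.2916]
hinge [[401.2732 375.7732]]
```

```bash
python3 - <<'E'
from h import *
s=[.4952,.2218,-.295]; r=R(s[2])
def tp(th,rad=.062): # TCP for +x fingertip corner on plate
    x=.042-rad*np.cos(th)-.011; z=.103+rad*np.sin(th)+arm.tips_ahead
    return world(s,[x,0,z])[0]
print(arm.tips_ahead)
arm.close()
arm.reach(tp(1.75)+[0,0,.05],r)
arm.movel(tp(1.75),.15)
for th in np.arange(1.9,2.56,.1):
    arm.movel(tp(th),.1); print(round(th,2),arm.get_contact_force())
arm.movel(tp(2.5)+[0,0,.06],.2)
arm.let_go()
arm.reach(world(s,[-.045,0,.22])[0],r)
shot("wrist","w_ch2"); print(arm.get_time_s())
E
```

```text
0.011
1.9 [ 0.4147 -0.4971  0.4616]
2.0 [-0.4479 -1.0597 -0.6124]
2.1 [-0.1744  0.7394 -0.3296]
2.2 [-0.2041 -0.0332  0.7273]
2.3 [ 0.7658 -0.0407  0.8457]
2.4 [-1.2999 -0.7539  1.0069]
2.5 [ 0.112  -0.6275 -0.3117]
10.125
```

View pics/w_ch2.png

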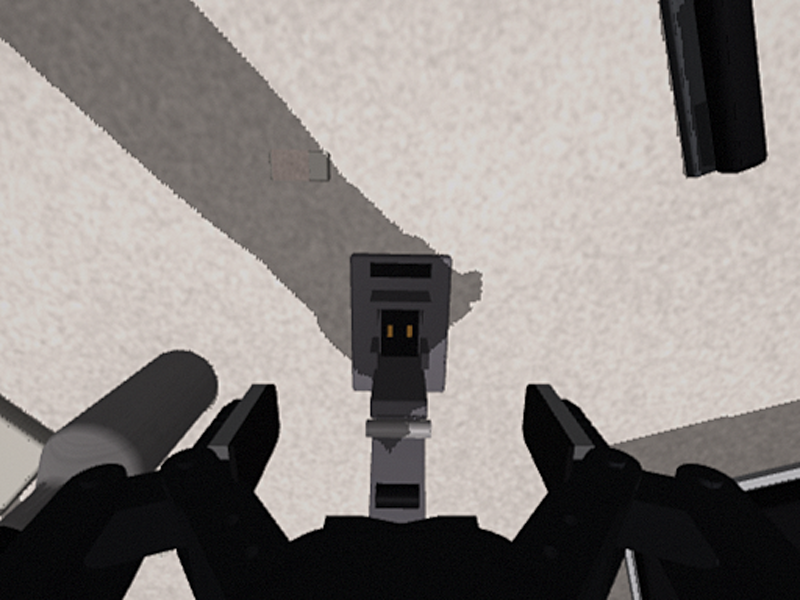

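```bash
python3 - <<'E'
from h import *
S=1.5625
f=lambda A,s0:fit([(c,np.array(p)/1000,np.array(u)/S) for c,u,p in A],s0)
c=load("w_ch2"); c1=load("w_ch")
C=[(c,(351,254),(-60,-42,12)),(c,(452,256),(-60,42,12)),(c,(352,388),(65,-42,12)),(c,(444,391),(65,42,12)),(c,(398,428),(42,0,103)),
 (c1,(362,229),(-60,-42,12)),(c1,(450,233),(-60,42,12)),(c1,(359,352),(65,-42,12)),(c1,(441,355),(65,42,12)),(c1,(401,376),(42,0,103))]
s,r=f(C,[.494,.219,-.26]);print("ch",s);print(r)
for cc in(c1,c):
  print(proj(cc,world(s,np.array([(0,0,20),(-25,0,46),(-31,0,46)])/1000))*S)
  for th in np.arange(1.9,2.75,.1):
    t=np.array([42-76*np.cos(th),0,103+76*np.sin(th)])/1000
    print(round(th,2),proj(cc,world(s,[t+[0,-.018,0],t+[0,.018,0]])).ravel()*S)
E
```

```text
ch [ 0.4948  0.2217 -0.3146]
[[-0.8279 -0.236 ]
 [ 0.6235 -0.1375]
 [-0.1454  2.0329]
 [ 0.5381  1.2127]
 [ 0.3494 -0.2819]
 [-0.9882 -1.2453]
 [ 1.3688 -0.7532]
 [-0.9162  0.6884]
 [ 0.1065  1.3018]
 [-0.185  -0.4216]]
[[402.9325 294.9025]
 [404.6597 275.1712]
 [405.0408 268.3493]]
1.9 [370.5271 460.2459 427.0719 462.7003]
2.0 [370.4891 466.6613 426.0413 469.0595]
2.1 [370.5376 471.7494 425.0206 474.0911]
2.2 [370.6669 475.5068 424.0249 477.7928]
2.3 [370.8703 477.959  423.0673 480.1906]
2.4 [371.1402 479.1551 422.1587 481.3341]
2.5 [371.4686 479.1623 421.3079 481.2908]
2.6 [371.8476 478.0607 420.5214 480.1415]
2.7 [372.2692 475.9391 419.8041 477.975 ]
[[399.8465 327.4219]
 [400.5283 308.3542]
 [400.6975 300.7996]]
1.9 [363.5554 543.7664 430.8478 544.8302]
2.0 [364.0438 549.6166 429.9325 550.6515]
2.1 [364.6088 553.7246 428.9967 554.7313]
2.2 [365.2359 556.1391 428.057  557.1187]
2.3 [365.9111 556.9431 427.1281 557.8969]
2.4 [366.621  556.2447 426.2229 557.174 ]
2.5 [367.3533 554.1688 425.3518 555.0752]
2.6 [368.0968 550.8497 424.5233 551.7349]
2.7 [368.8417 546.4252 423.7439 547.2907]
```

```bash
python3 - <<'E'
from h import *
S=1.5625
s=[.4948,.2217,-.3146]
for n in("w_ch","w_ch2"):
  cc=load(n)
  for th in np.arange(1.9,2.75,.1):
    u=np.array([-np.cos(th),0,np.sin(th)]); m=np.array([np.sin(th),0,np.cos(th)])
    h=np.array([.042,0,.103])
    print(n,round(th,2),[np.round(proj(cc,world(s,h+a*u+b*m))[0,1]*S) for a,b in((.042,-.005),(.042,0),(.05,0),(.034,0))])
E
```

```text
w_ch 1.9 [np.float64(414.0), np.float64(418.0), np.float64(428.0), np.float64(410.0)]
w_ch 2.0 [np.float64(418.0), np.float64(422.0), np.float64(432.0), np.float64(412.0)]
w_ch 2.1 [np.float64(422.0), np.float64(425.0), np.float64(436.0), np.float64(415.0)]
w_ch 2.2 [np.float64(425.0), np.float64(428.0), np.float64(439.0), np.float64(417.0)]
w_ch 2.3 [np.float64(428.0), np.float64(429.0), np.float64(441.0), np.float64(419.0)]
w_ch 2.4 [np.float64(430.0), np.float64(431.0), np.float64(442.0), np.float64(420.0)]
w_ch 2.5 [np.float64(431.0), np.float64(431.0), np.float64(442.0), np.float64(420.0)]
w_ch 2.6 [np.float64(432.0), np.float64(431.0), np.float64(442.0), np.float64(420.0)]
w_ch 2.7 [np.float64(432.0), np.float64(431.0), np.float64(441.0), np.float64(420.0)]
w_ch2 1.9 [np.float64(480.0), np.float64(485.0), np.float64(498.0), np.float64(473.0)]
w_ch2 2.0 [np.float64(485.0), np.float64(489.0), np.float64(502.0), np.float64(476.0)]
w_ch2 2.1 [np.float64(488.0), np.float64(491.0), np.float64(505.0), np.float64(478.0)]
w_ch2 2.2 [np.float64(491.0), np.float64(493.0), np.float64(507.0), np.float64(480.0)]
w_ch2 2.3 [np.float64(494.0), np.float64(495.0), np.float64(509.0), np.float64(481.0)]
w_ch2 2.4 [np.float64(495.0), np.float64(495.0), np.float64(509.0), np.float64(482.0)]
w_ch2 2.5 [np.float64(496.0), np.float64(495.0), np.float64(508.0), np.float64(482.0)]
w_ch2 2.6 [np.float64(495.0), np.float64(494.0), np.float64(507.0), np.float64(481.0)]
w_ch2 2.7 [np.float64(495.0), np.float64(492.0), np.float64(505.0), np.float64(480.0)]
```

```bash
python3 - <<'E'
import cv2
a=cv2.imread("pics/raw_w_ch.png")[215:310,215:295]; b=cv2.imread("pics/raw_w_ch2.png")[240:335,215:295]
cv2.imwrite("pics/cmp.png",cv2.resize(cv2.convertScaleAbs(cv2.hconcat([a,b]),alpha=1.8,beta=20),(800,475),interpolation=cv2.INTER_CUBIC))
E
```

```text
(no output)
```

View pics/cmp.png

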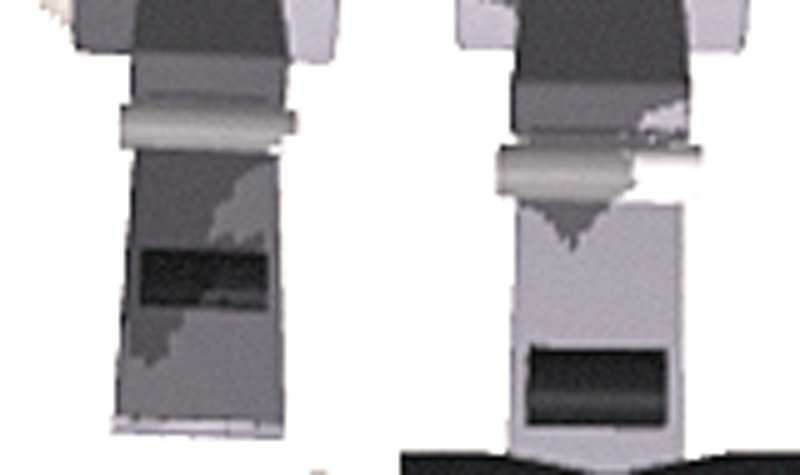

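```bash
python3 - <<'E'
from h import *
s=[.4415,-.2315,.489]; r=R(s[2])
p=lambda z:world(s,[0,.00075,z])[0]
arm.reach(p(.25),r); arm.movel(p(.066),.15)
print(arm.get_contact_force(),arm.get_gripper_width())
arm.close(); arm.hold(.3)
print(arm.get_contact_force(),arm.get_gripper_width(),arm.get_grip_force())
arm.movel(p(.09),.05); print(arm.get_contact_force(),arm.get_gripper_width())
E
```

```text
[-0.3124 -0.7106  0.4482] 0.08537173933346406
[ 0.1519 -2.3746  5.4942] 0.029545057106842413 61.354270577430725
[ 0.6793  0.4479 -1.4655] 0.029171561189089205
```

```bash
python3 - <<'E'
from h import *
l=[.4415,-.2315,.489]
arm.movel(world(l,[0,.00075,.31])[0],.2)
s=[.4948,.2217,-.3146]; r=R(s[2])
arm.reach(world(s,[0,.00075,.30])[0],r)
arm.movel(world(s,[0,.00075,.115])[0],.2)
arm.hold(.1);print(arm.get_contact_force(),arm.get_gripper_width(),arm.get_time_s(),arm.get_tool_pos(),world(s,[0,.00075,.115])[0])
shot("wrist","w_in"); shot("scene","s_in")
c=cam("scene");x,y=proj(c,[.4948,.2217,.08])[0].astype(int)
a=cv2.imread("pics/raw_s_in.png")[max(0,y-75):y+75,x-60:x+60]
b=cv2.imread("pics/raw_w_in.png")[120:300,160:350]
cv2.imwrite("pics/in.png",cv2.hconcat([cv2.resize(cv2.convertScaleAbs(i,alpha=1.6,beta=15),(400,500),interpolation=cv2.INTER_CUBIC) for i in(a,b)]))
E
```

```text
[-0.1987  0.0012 -1.5196] 0.02933396609216401 18.7917 [0.4957 0.2226 0.1165] [0.495  0.2224 0.115 ]
```

View pics/in.png

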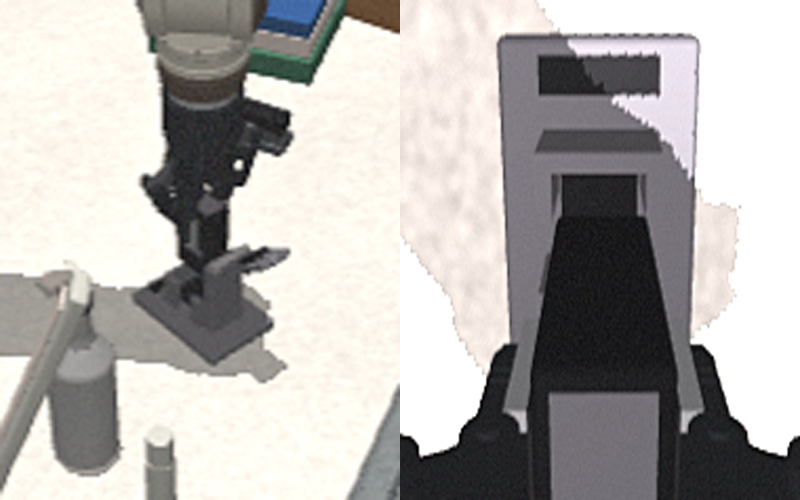

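```bash
python3 - <<'E'
from h import *
c=load("w_in"); s=[.4948,.2217,-.3146]
P=np.array([(-60,-42,12),(-60,42,12),(-31,0,46),(-25,0,46)])/1000
print(proj(c,world(s,P)), "obs",[207,133],[301.3,133])
# pack bottom front edge in the tool frame: pack x=-22, y +-15, z = tool 46mm ahead
T=np.eye(4);T[:3,:3]=arm.get_tcp_rot();T[:3,3]=arm.get_tool_pos()
q=np.array([[.022,-.01575,.046,1],[.022,.01425,.046,1],[.022,-.01575,-.032,1],[.022,.01425,-.032,1]])
print(proj(c,(q@T.T)[:,:3]),"obs bottom",160+158/2.105,160+245/2.105,120+217*.36,"top",160+135/2.105,160+272/2.105,120+388*.36)
E
```

```text
[[205.6767 131.786 ]
 [304.3167 131.8172]
 [254.93   173.9245]
 [254.9379 181.5504]] obs [207, 133] [301.3, 133]
[[233.687  195.0307]
 [277.2005 195.0405]
 [218.7594 250.3152]
 [291.2888 250.3227]] obs bottom 235.05938242280286 276.3895486935867 198.12 top 224.1330166270784 289.2161520190024 259.68
```

```bash
cat > down.py <<'E'
from h import *
s=[.4948,.2217,-.3146]
def F():
    v=[]
    for _ in range(6): arm.hold(.02); v.append(arm.get_contact_force())
    return np.mean(v,0)
def down(zs,dx=-.0005,dy=.00025,lim=4):
    for z in zs:
        arm.movel(world(s,[dx,dy,z])[0],.08)
        f=F(); rel=R(s[2]).T@f   # tool-frame force
        print(round(z,4),rel,arm.get_tool_pos()[2])
        if abs(f[2]+1.5)>lim or np.hypot(f[0],f[1])>8: print("stop"); return False
    return True
E
python3 - <<'E'
from down import *
down([.10,.094,.09,.086,.082,.078,.075,.073,.071])
print(arm.get_time_s(),arm.get_gripper_width())
shot("wrist","w_in2")
E
```

```text
0.1 [0.169  0.045  1.5186] 0.09991639107010826
0.094 [-0.1029  0.2399  1.3699] 0.09397256349200375
0.09 [0.0472 0.0186 1.6589] 0.08997253016018547
0.086 [0.1884 0.4153 1.4477] 0.08595156185984827
0.082 [ 0.2057 -0.0372  1.2789] 0.08195118899338269
0.078 [-0.0269 -0.2274  1.7826] 0.07795916142588821
0.075 [-0.1281  0.1188  1.462 ] 0.07499095864079375
0.073 [-0.2372  0.4914  1.5596] 0.07299412087247795
0.071 [ 0.3983 -0.1887 -2.1132] 0.07129561376270743
22.1333 0.029465390930743487
```

```bash
python3 - <<'E'
from down import *
arm.let_go(); arm.hold(.2)
arm.movel(world(s,[0,0,.22])[0],.25)
arm.movel(world(s,[-.05,0,.24])[0],.25)
shot("wrist","w_out"); print(arm.get_time_s())
E
```

```text
24.1333
```

View pics/w_out.png

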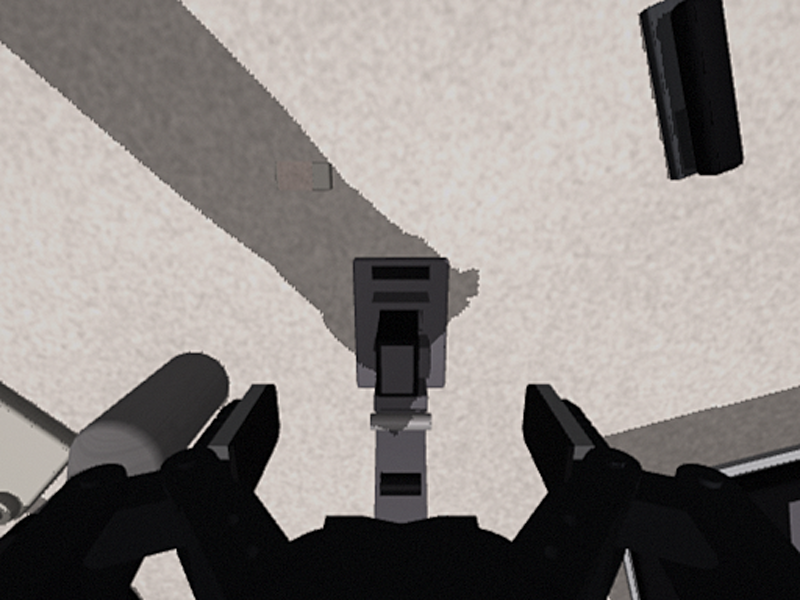

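```bash
python3 - <<'E'
from down import *
arm.close()
def tp(th,dx=0,rho=.060):
    r2=.076 if th>np.pi/2 else rho
    x=.042-r2*np.cos(th)+.007*np.sin(th)+.011+dx
    z=.103+rho*np.sin(th)+.007*np.cos(th)+arm.tips_ahead
    return world(s,[x,0,z])[0]
a=tp(2.6,.012)
arm.reach(np.r_[a[:2],.25],R(s[2])); arm.movel(a,.15); print(arm.get_contact_force())
for th in list(np.arange(2.4,.35,-.2)):
    arm.movel(tp(th),.1); print(round(th,2),arm.get_contact_force())
    if np.linalg.norm(arm.get_contact_force())>35: break
shot("scene","s_cl");print(arm.get_time_s())
a=cv2.imread("pics/raw_s_cl.png")
x,y=proj(cam("scene"),[.4948,.2217,.08])[0].astype(int)
cv2.imwrite("pics/cl.png",cv2.resize(cv2.convertScaleAbs(a[y-60:y+60,x-60:x+60],alpha=1.6,beta=15),(600,600),interpolation=cv2.INTER_CUBIC))
E
```

```text
[-0.4386  0.0949  1.0414]
2.4 [ 2.323  -0.1028  0.4673]
2.2 [ 5.13   -1.1872  3.3949]
2.0 [ 4.3322 -0.9238  3.2071]
1.8 [-0.3883 -0.1802  0.3961]
1.6 [ 0.4478 -0.9879 -0.9464]
1.4 [ 0.0651  0.5553 -0.1403]
1.2 [-0.6545  0.2078 -0.0934]
1.0 [0.9566 0.0241 0.3453]
0.8 [0.3375 0.5121 0.4757]
0.6 [ 0.3845  0.2288 -0.3859]
0.4 [-0.427   0.8588  0.5018]
29.775
```

View pics/cl.png

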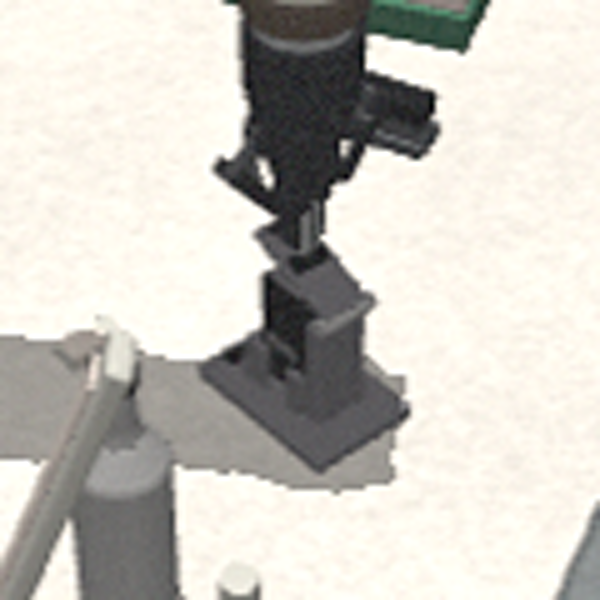

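The clamp is now leaning over the pack, with the closed fingers on it near (305,225). I'll press it down the rest of the way.

```bash
python3 - <<'E'
from down import *
def tp(th,rho=.060,dz=0):
    return world(s,[.042-rho*np.cos(th)+.007*np.sin(th)+.011,0,.103+rho*np.sin(th)+.007*np.cos(th)+arm.tips_ahead+dz])[0]
for th,dz in((.3,0),(.2,0),(.1,0),(.05,0),(.02,0),(0,0),(0,-.001),(0,-.002),(0,-.003)):
    arm.movel(tp(th,dz=dz),.06); f=F(); print(th,dz,f,arm.get_tool_pos()[2]-.011)
    if f[2]>28: break
arm.hold(.3)
arm.movel(arm.get_tool_pos()+[0,0,.12],.15)
arm.reach(world(s,[-.07,0,.24])[0],R(s[2])); arm.hold(.3)
shot("wrist","w_end"); shot("scene","s_end"); print(arm.get_time_s())
a=cv2.imread("pics/raw_s_end.png"); b=cv2.imread("pics/raw_w_end.png")
x,y=proj(cam("scene"),[.4948,.2217,.08])[0].astype(int); X,Y=proj(load("w_end"),[.4948,.2217,.08])[0].astype(int)
print(X,Y)
cv2.imwrite("pics/end.png",cv2.hconcat([cv2.resize(cv2.convertScaleAbs(i,alpha=1.6,beta=15),(400,400),interpolation=cv2.INTER_CUBIC) for i in(a[y-40:y+40,x-40:x+40],b[Y-60:Y+60,X-60:X+60])]))
c=load("w_end")
print("tip if closed",proj(c,world(s,[[-.034,-.018,.11],[-.034,.018,.11]]))-[X-60,Y-60]," if 0.1rad",proj(c,world(s,[[-.034,-.018,.1176],[-.034,.018,.1176]]))-[X-60,Y-60])
E
```

```text
0.3 0 [0.5546 0.2156 0.3052] 0.12739785878419435
0.2 0 [-0.7948  1.1172  1.684 ] 0.12174438723603283
0.1 0 [-3.1027  1.5438  5.0497] 0.1161347435283877
0.05 0 [-4.8459  1.1715  9.4635] 0.11376458356355361
0.02 0 [-8.1691 -0.8095 19.3848] 0.1134842691531623
0 0 [-9.9173 -1.7664 26.5181] 0.11328743977403528
0 -0.001 [-12.5879  -2.49    32.5498] 0.11314458874159801
34.2583
256 240
tip if closed [[43.4376 44.3638]
 [77.7944 44.3599]]  if 0.1rad [[42.9935 47.3135]
 [78.2549 47.3096]]
```

View pics/end.png

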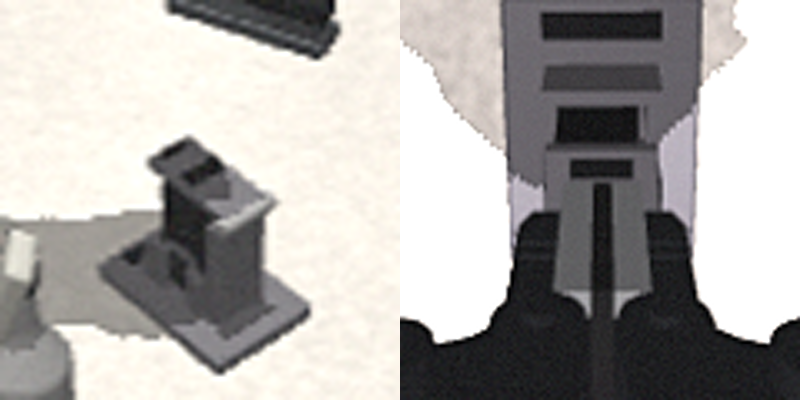

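```bash
python3 - <<'E'
from down import *
def touch(rho,fmax):
    x=.042-rho+.011; out=[]
    arm.reach(world(s,[x,0,.140])[0],R(s[2]))
    for z in np.r_[.126,np.arange(.1245,.114,-.001)]:
        arm.movel(world(s,[x,0,z])[0],.06); f=F()[2]; out.append((arm.get_tool_pos()[2]-.011,f))
        if f>fmax: break
    print(rho,np.array(out[-5:])); arm.movel(world(s,[x,0,.14])[0],.1)
touch(.040,8); touch(.072,30); touch(.072,8)
print(arm.get_time_s())
E
```

```text
0.04 [[0.1155 0.1654]
 [0.1135 0.2902]
 [0.1126 0.6256]
 [0.1121 5.2253]
 [0.1117 8.3214]]
0.072 [[ 0.1101  5.5365]
 [ 0.1099 11.9004]
 [ 0.1099 18.5497]
 [ 0.1098 25.6832]
 [ 0.1097 31.666 ]]
0.072 [[ 0.1125  0.0323]
 [ 0.1115 -0.1361]
 [ 0.1105 -0.2867]
 [ 0.11    5.1538]
 [ 0.1099 12.2161]]
44.525
```

```bash
python3 - <<'E'
from down import *
arm.movel(arm.get_tool_pos()+[0,0,.1],.2); arm.hold(.3)
print(arm.get_contact_force(),arm.get_time_s()); print(arm.finish_job())
E
```

```text
[ 0.368  -0.1015  0.1716] 45.475
the job is handed in; nothing more can be done
None
```

The pack is out of the lamp and standing in the charger bay with the clamp pressed level over it. I handed the job in at about 45 s of the 64 s allowed, with the arm clear; the call returned no verdict.

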